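Hold a contact probe square on a tilted rocker platform

ROBOT

A 6-joint arm with a two-finger parallel gripper is mounted at the origin on the work surface. World frame = base frame: x ahead of the robot, y to its left, z up, the work surface at z = 0. Lengths are in mm, angles in rad, forces in N, time in s.
With the tool pointing down it reaches from about 350 to 875 mm from the base axis. Payload 4.2 kg.
Tool frame: the origin (TCP) lies midway between the tips of the shut fingers; the grasp point (between the pads) lies 19 mm behind it (arm.tcp_to_grasp is the distance from the TCP to the grasp point, in mm); z points along the fingers, y is the line along which they close (so a half turn about z gives the same grasp; the last joint's range is limited). The gripper opens to 85 mm and grips with 20 to 120 N. Pads are 22 mm wide; open, the fingers measure 114 mm over their backs; the gripper's body (76 mm by 85 mm) begins 54 mm behind the grasp point. The pads swing forward as they close: fully open they stand 13 mm farther back than shut.
Start: joints at [1.51, 0.385, 0.008, 0, -1.194, -0.259], TCP at [196.453, 593.3, 198.812] pointing down, gripper open.
Joint ranges: [-3.14, 3.14], [-1.21, 2.06], [-1.07, 1.41], [-3.16, 2.05], [-2.99, -0.16], [-3.1, 3.1]. Speed limits (rad/s): [2.79, 2.79, 3.14, 3.14, 3.14, 3.14].

INTERFACE

Orientations are given as a unit quaternion [x, y, z, w].
In Python, from bench import arm, get_image gives the robot as it stands.
- The arm moves only by the tool drive_tool, never from a script. Its argument "deltas" is a list of rows, each a list of 2 entries, a list of its own where there are three numbers: the shift along the tool's x, y, z in cm, then the turn, a rotation vector about the tool's x, y, z in degrees. In form: [[[x, y, z], [ax, ay, az]], ...]. A call has 1 to 12 rows; each row shifts and turns the commanded pose from where the row before left it, along the tool's axes as they then stand; what a row does not reach is not made up. A row lasts 1/10 s, in which the tool goes at most 50 mm and 8.59 degrees, less where a joint would pass 70% of its speed; a pose out of reach is approached as far as the arm can. A call with a gripper value outside its range is refused whole. "claw" is the finger opening in cm, from 0 to 8.54, set as the call begins (left out, the last holds). The fingers move at their own pace and stop on an object; the grip force is fixed at half the most. Time passes only in rows, so rows that do not move let the fingers close. It gives the time, the measured TCP pose, the force, the opening and the grip force at its end, in the units of the state.
- arm.read_state(): the state, without advancing time (a new reading comes with each control period).
- get_image(name): name is "side" or "top"; returns a dict with "img" (384x512x3 uint8, red, green, blue), "fx", "fy", "cx", "cy" (pixels), "eye" and "orientation" of the camera in the world. Camera axes: x right, y down, z forward; pixel columns grow to the right and rows downward; lengths in mm; the calibration is good to about 2 mm. A picture is of the moment at which its call begins. There is no depth.
- arm.job_done(): hands the job in; it is judged then, once.
The state is a dict: "clock": time; "joints": joint angles; "joint_vel": joint speeds; "joint_efforts": joint torques, N m; "position": TCP position; "ee_rot": TCP orientation; "contact_force": force on the tool from outside, world axes, zero at the start; "wrist_torque": the same for the moment, N m; "gripper_width": finger opening in mm; "grasp_force": force on a finger pad.
Only numpy, scipy, OpenCV 4.12 (cv2) and the standard library are available. Lean on these libraries where they do the work, as an engineer would, in place of code of your own. Each camera call takes 0.05 s, during which the arm holds its last target. There are 200 camera calls.

TASK

Check the temperature at the ring mark on the tilted platform of the rocker: lift the square-headed contact probe out of its stand and hold its spring tip on the plate inside the ring, with the probe square to the sloping platform and pressed lightly, so that the tip is pushed about halfway in but not fully. Finish while still gripping the probe in contact there (do not put it back); do not tip the platform, and leave the other things where they are.

Things in the scene. Friction and masses are not known exactly. Their poses are not given: they have to be found in the camera images.
- probe: contact probe, a grey 141 mm pen upright in one hole of the stand, told apart by its square head, 24 x 24 mm. Origin on its axis under its round collar (28 mm diameter, 6 mm thick), which rests on the stand; z from tip to head. Head z = 6 to 66 mm (grip here; faces square to x and y), steel stem 12 mm thick z = -60 to 0, tip z = -75 to -60. About 120 g. Its x is within 0.25 rad of the stand's
- probe_tip (a point): the end of the probe's spring tip, a flat-ended steel pin 8 mm in diameter; 75 mm below the probe's origin when not pressed, nearer when pressed; z along the probe towards the head
- plunger (a joint): how far the probe's spring tip is pushed in: 0 free, 0.010 m fully in (bottomed). The spring takes about 1 N to start and 0.4 N per mm more: 3 N halfway, 5 N fully in
- rocker: the rocker, fixed to the table: grey base 220 (x) x 210 (y) x 45 mm, with two posts that carry the platform on a hinge along y, 108 mm above the table. Origin under the centre of the base; its x points away from the robot at yaw 0
- platform (a joint): tilt of the rocker's aluminium platform (240 x 220 x 10 mm, its top 10 mm above the hinge; a rim 10 mm high along its two sides and its near edge): 0 level, positive = the near (-x) edge down, so that the top faces the robot; starts at 0.20 to 0.42 rad. Stiff: it holds its tilt under a light push (it slips at about 2.5 N m)
- spot (a point): the middle of the dark ring mark (33 mm outside, 26 mm inside diameter) on the platform's top, 35 mm beyond the hinge and 35 mm to the left (+y) of the platform's middle; its z is square to the platform, outwards. A cross and a square are marked elsewhere on the platform
- stand: black stand block, 80 (x) x 170 (y) x 85 mm high, fixed to the table, with two upright through holes of 17 mm diameter at y = -40 and +40 mm from its middle, one holding the probe, the other the round-headed pen. Origin under its centre
- marker: bystander: a grey pen like the probe with a round head (24 mm diameter) in the stand's other hole; origin under its collar, 85 mm above the table; its head's top 66 mm above that
- tube_rack: bystander: white rack of capped sample tubes, 50 x 142 mm, 93 mm high; origin under its centre
- reagent: bystander: white bottle, 64 mm diameter, 150 mm high; origin under its centre
- jar: bystander: amber jar, 60 mm diameter, 75 mm high; origin under its centre
- tip_box: bystander: clear box with a grey lid, 87 x 122 x 62 mm high; origin under its centre
- beaker: bystander: glass beaker, 60 mm diameter, 70 mm high; origin under its centre
- timer: bystander: flat white timer, 60 x 60 x 21 mm; origin under its centre
- cap_tray: bystander: steel tray 100 x 70 x 20 mm with four caps fixed in it; origin under its centre
There are look-alikes about, which are no part of the job. Leave any orange look-alike of the stand alone.

How it is judged (in metres and radians):
On the way, in this order (a step that is already met when the one before it is completed fails the run):
1. the probe is lifted clear of the stand in the gripper (z of probe_tip in the frame of stand above 0.095 m and contact force between the fingers and probe above 2 N), for 0.1 s.
2. the probe's tip is held on the ring mark, square to the platform, lightly pressed (angle between the z axis of probe and the z axis of spot, either way round below 0.14 rad and distance between probe_tip and spot below 0.01 m and value of joint plunger between 0.0015 and 0.009 m and contact force between probe and rocker between 0.6 and 8 N and contact force between the fingers and probe above 2 N and linear speed of probe below 0.02 m/s), for 0.5 s.
At the end, for the whole second after the job is handed in: The gripper still holds the probe, at rest; its tip's end is within 10 mm of the ring's middle, the probe within 8 degrees (0.14 rad) of square to the platform, the tip pushed in 1.5 to 9 mm, the force on the rocker 0.6 to 8 N; the platform has not been tipped (mark within 10 mm of where it was) (all of step 2 and distance of spot from where it was at the start of the episode below 0.01 m); the arm keeps its last pose, push and grip.
It fails at once if the probe is pushed hard against the rocker (over 15 N) (contact force between probe and rocker above 15 N).
It fails at once if the platform is tipped (the ring mark moves over 10 mm) (distance of spot from where it was at the start of the episode above 0.01 m).
It fails at once if another thing is disturbed (moved over 30 mm) (distance of any of marker, tube_rack, reagent, jar, tip_box, beaker, timer, cap_tray from where it was at the start of the episode above 0.03 m).
It also fails if it takes over 35 s, if anything falls off the work surface, if the arm or the gripper's body presses on something with over 40 N, if the wrist force passes 120 N, or if a joint passes its speed limit or range.

## Working session

There is one attempt and no reset: what is moved stays moved. The work goes in short steps, Python scripts to look and compute and a tool call to move; the robot and the scene stay as the last step left them, time stands still between calls to the robot, and variables do not carry over. Pictures are saved under pics/ and viewed, at most 10 in all, crops included, and the job is handed in when it is done.

Besides the shell and the picture viewer there is one more tool, called after "Emit:" as name(argument=value, ...) on one line, values as JSON. drive_tool: Moves the arm, as the interface text tells. Its arguments: {"type":"object","properties":{"deltas":{"type":"array"},"claw":{"type":"number"}},"required":["deltas"]}

```bash
mkdir -p pics; python3 - <<'E'
from bench import arm,get_image
import cv2,numpy as np,pickle
for n in("top","side"):
    d=get_image(n); cv2.imwrite(f"pics/{n}0.png",cv2.resize(d["img"][:,:,::-1],(800,600),interpolation=cv2.INTER_CUBIC))
    pickle.dump(d,open(f"{n}0.pkl","wb"))
    print(n,{k:v for k,v in d.items() if k!="img"})
print(arm.read_state())
E
```

```text
top {'fx': 473.8937481618711, 'fy': 473.8937481618711, 'cx': 255.1418161219065, 'cy': 202.12384907935308, 'eye': array([ 414.38311793,  -62.10546267, 1399.11211861]), 'orientation': array([-0.70401141,  0.70828249, -0.0383841 ,  0.03507851])}
side {'fx': 397.5404985747998, 'fy': 397.5404985747998, 'cx': 252.54183280109703, 'cy': 191.0245258252759, 'eye': array([309.65090495, 920.64944492, 875.10683019]), 'orientation': array([-0.11806974,  0.89113441, -0.4345995 ,  0.05533788])}
{'clock': 0.1, 'joints': array([ 1.50963732e+00,  3.85493380e-01,  6.76714279e-03, -4.23324384e-04,
       -1.19396895e+00, -2.58616054e-01]), 'joint_vel': array([ 0.0009528 , -0.00149807,  0.00313728,  0.00174915,  0.00016496,
        0.0001005 ]), 'joint_efforts': array([-5.52789406e-04, -3.93319738e+01,  1.88928598e+01,  4.19789538e+00,
       -2.59566084e-03,  5.74091132e-06]), 'position': array([196.26829454, 592.78153296, 197.82628544]), 'ee_rot': array([ 9.87232299e-01, -1.59284175e-01, -1.02195398e-04,  9.64200425e-04]), 'contact_force': array([-0.28231742, -0.01111016, -0.231718  ]), 'wrist_torque': array([ 0.00842842, -0.0166537 , -0.03571723]), 'grasp_force': 0.0, 'gripper_width': 85.64249816173614}
```

View pics/top0.png

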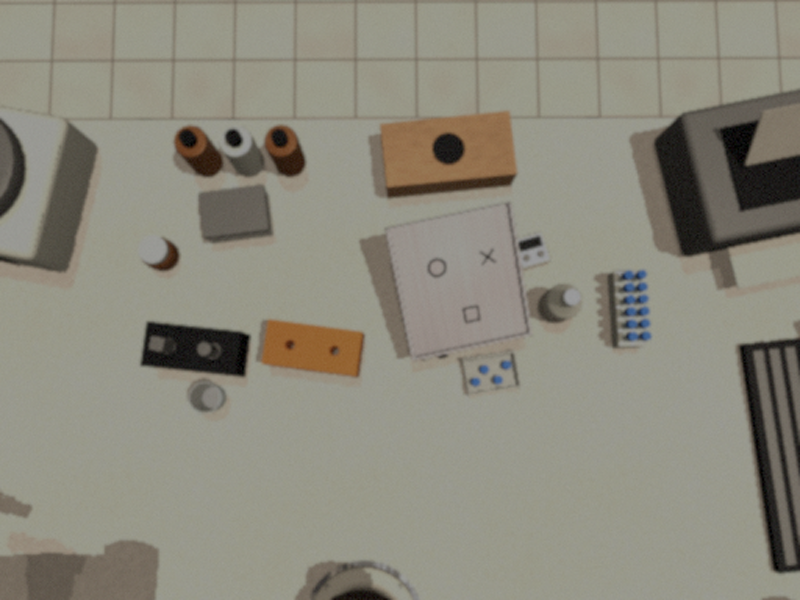

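View pics/side0.png

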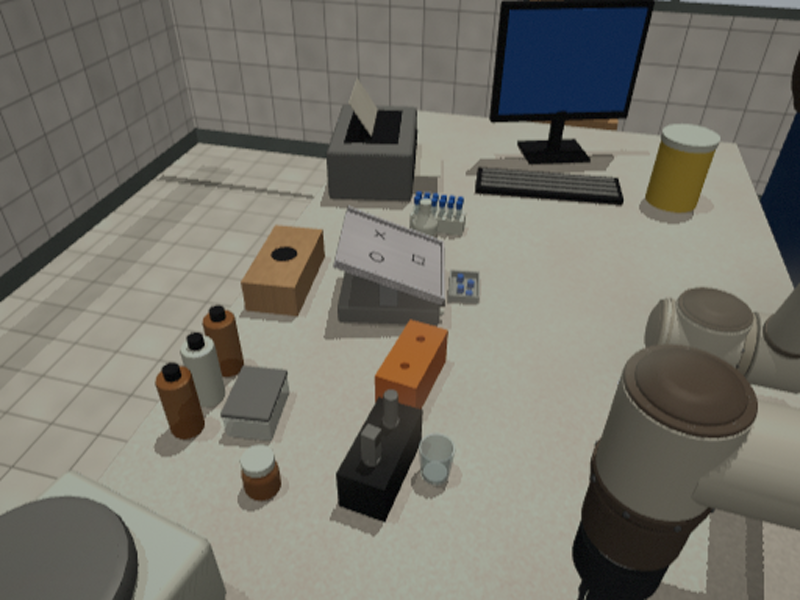

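The top view shows the black stand at (195,349), with the orange look-alike at (312,348). The candidates are the square head at top (162,345) / side (371,445) and the round head at top (208,348) / side (391,408). The ring is at top (437,268) / side (376,256). By the description the square head is the probe; I'll check it in a close crop.

```bash
cat > h.py <<'E'
import numpy as np,pickle,cv2
from scipy.spatial.transform import Rotation as R
def load(n): return pickle.load(open(n+".pkl","rb"))
def proj(d,P):
    c=R.from_quat(d["orientation"]).inv().apply(np.atleast_2d(P)-d["eye"])
    return np.c_[d["fx"]*c[:,0]/c[:,2]+d["cx"],d["fy"]*c[:,1]/c[:,2]+d["cy"]]
def ray(d,uv):
    uv=np.asarray(uv,float); v=np.array([(uv[0]-d["cx"])/d["fx"],(uv[1]-d["cy"])/d["fy"],1])
    v=R.from_quat(d["orientation"]).apply(v); return v/np.linalg.norm(v)
def onz(d,uv,z): v=ray(d,uv); return d["eye"]+v*(z-d["eye"][2])/v[2]
def tri(ds,uvs):
    A=0;b=0
    for d,u in zip(ds,uvs):
        v=ray(d,u);M=np.eye(3)-np.outer(v,v);A=A+M;b=b+M@d["eye"]
    X=np.linalg.solve(A,b); return X,[np.linalg.norm(proj(d,X)[0]-u) for d,u in zip(ds,uvs)]
E
python3 - <<'E'
from h import *
t,s=load("top0"),load("side0")
def crop(d,x,y,w,h): return cv2.resize(d["img"][y:y+h,x:x+w,::-1],(400,300),interpolation=cv2.INTER_CUBIC)
# each crop: w=80,h=60 ->5x ; w=120,h=90 -> 3.333x
m=np.vstack([np.hstack([crop(t,85,195,80,60),crop(t,235,125,140,105)]),np.hstack([crop(s,200,245,120,90),crop(s,200,125,100,75)])])
cv2.imwrite("pics/m.png",m)
for a,z in (((162*.64,345*.64),151),((208*.64,348*.64),151)): print(onz(t,a,z))
print(tri([t,s],[np.array([437,268])*.64,np.array([376,256])*.64]))
E
```

```text
[497.43338101 330.83117351 151.        ]
[491.90623784 253.28388451 151.        ]
(array([ 630.35759148, -135.65725211,  127.31957471]), [np.float64(0.03939801299631569), np.float64(0.03198821847107322)])
```

View pics/m.png

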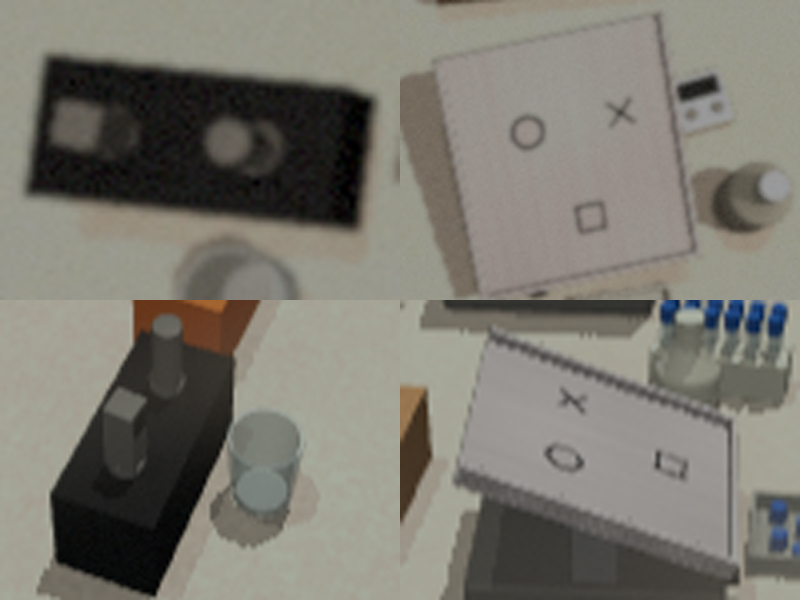

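The crop confirms the square head as the probe (top centre crop (76,125)) and the round head as the marker. Next I fit the poses.

```bash
cat > fit.py <<'E'
from h import *
from scipy.optimize import least_squares
t,s=load("top0"),load("side0")
def px(c,k,o): return (np.array(c)+.5)/k-.5+np.array(o)
T1=lambda *c:px(c,5,(85,195)); T2=lambda *c:px(c,400/140,(235,125)); S3=lambda *c:px(c,400/120,(200,245)); S4=lambda *c:px(c,4,(200,125))
def plat(p):
    x,y,yaw,th=p[:4]
    # positive tilt: near edge down => rotate about +y by -th (x axis goes up)
    return np.array([x,y,108.]),R.from_euler("z",yaw)*R.from_euler("y",-th)
if __name__=="__main__":
    for n,a,b in(("probe head",T1(76,125),S3(125,102)),("marker head",T1(229,142),S3(167,24)),("ring",T2(127,132),S4(164,158)),("cross",T2(220,112),S4(173,100)),("sq",T2(191,217),S4(271,165))):
        print(n,tri([t,s],[a,b]))
    print("at z151",onz(t,T1(76,125),151),onz(s,S3(125,102),151),onz(t,T1(229,142),151),onz(s,S3(167,24),151))
    ax=[onz(t,T1(*c),151) for c in((55,98),(102,100),(97,152),(50,147))]
    print("head corners top",np.round(ax,1)); ax=[onz(s,S3(*c),151) for c in((105,98),(126,87),(147,102),(124,117))]; print("side",np.round(ax,1))
    C=[[120,110,20],[120,-110,20],[-120,-110,20],[-120,110,20]]
    ct=[T2(33,62),T2(260,14),T2(295,248),T2(82,297)]; cs=[S4(57,178),S4(90,32),S4(335,120),S4(338,268)]
    def f(p):
        o,r=plat(p); m=np.array(C+[[35,35,10],[p[4],p[5],10],[p[6],p[7],10]]); W=o+r.apply(m)
        return np.r_[(proj(t,W)-np.array(ct+[T2(127,132),T2(220,112),T2(191,217)])).ravel(),(proj(s,W)-np.array(cs+[S4(164,158),S4(173,100),S4(271,165)])).ravel()]
    q=least_squares(f,[600,-170,.2,.3,40,-50,-40,0],loss="soft_l1",x_scale=[10,10,.1,.1,10,10,10,10])
    o,r=plat(q.x); print(q.x.round(3)); print(f(q.x).reshape(-1,2).round(2).tolist())
    print("spot",o+r.apply([35,35,10]),"n",r.apply([0,0,1]),"x",r.apply([1,0,0]))
E
python3 fit.py
```

```text
probe head (array([499.8011975 , 341.32378465, 149.76467335]), [np.float64(0.3630802513470164), np.float64(0.41073512788864913)])
marker head (array([490.87351689, 260.9950496 , 148.42658268]), [np.float64(0.19024346286589053), np.float64(0.2022784674219489)])
ring (array([ 631.12252966, -134.36797401,  127.09780745]), [np.float64(0.3507507534686075), np.float64(0.28497139291015144)])
cross (array([ 649.41392432, -223.28906172,  127.30152531]), [np.float64(0.5252408287218615), np.float64(0.4056627975650053)])
sq (array([ 553.19624465, -197.50010639,   92.36387423]), [np.float64(0.331324390341643), np.float64(0.26435773037079224)])
at z151 [500.66023155 341.12230029 151.        ] [498.51225565 342.24353885 151.        ] [491.21126068 260.42228289 151.        ] [489.7278813  263.29822089 151.        ]
head corners top [[515.  352.6 151. ]
 [513.8 327.8 151. ]
 [486.4 329.7 151. ]
 [489.1 354.5 151. ]]
side [[513.  342.5 151. ]
 [501.7 329.1 151. ]
 [483.7 338.2 151. ]
 [495.4 355.1 151. ]]
[ 6.11174e+02 -1.71212e+02  2.10000e-01  3.89000e-01  3.26470e+01
 -5.81030e+01 -6.30290e+01 -1.32660e+01]
[[-1.38, 0.33], [0.36, -0.35], [1.42, 2.17], [-0.96, 1.97], [-1.11, -0.12], [-0.08, 0.46], [-0.03, 0.29], [0.04, -3.7], [-0.33, -2.07], [-0.43, -0.55], [-0.56, -0.81], [-0.78, -0.39], [-0.4, -0.51], [-0.28, -0.22]]
spot [ 631.828463   -131.01058048  130.52250183] n [-0.37075159 -0.0791895   0.92534981] x [0.90493774 0.19328728 0.37911439]
```

```bash
cat > ov.py <<'E'
from fit import *
def draw(d,box,lines):
    x,y,w,h=box;k=400/w
    im=cv2.resize(d["img"][y:y+h,x:x+w,::-1],(400,300),interpolation=cv2.INTER_CUBIC)
    im=np.clip(im.astype(float)*1.6,0,255).astype(np.uint8)
    for L,c in lines:
        u=((proj(d,L)-[x,y]+.5)*k-.5)
        cv2.polylines(im,[np.round(u*8).astype(int)],False,c,1,cv2.LINE_AA,3)
    return im
def sq(hx,hy,z): return np.array([[hx,hy,z],[hx,-hy,z],[-hx,-hy,z],[-hx,hy,z],[hx,hy,z]],float)
def ov(p,probe,yaw,name):
    o,r=plat(p); L=[]
    for z,c in((20,(0,0,255)),(0,(0,200,0))): L.append((o+r.apply(sq(120,110,z)),c))
    a=np.linspace(0,6.3,40); L.append((o+r.apply(np.c_[35+15*np.cos(a),35+15*np.sin(a),0*a+10]),(255,0,0)))
    q=R.from_euler("z",yaw); H=[(np.r_[probe,0]+q.apply(sq(12,12,z)),c) for z,c in((151,(0,0,255)),(91,(0,200,0)))]
    cv2.imwrite(name,np.vstack([np.hstack([draw(t,(88,205,40,30),H),draw(t,(235,125,140,105),L)]),np.hstack([draw(s,(215,262,48,36),H),draw(s,(200,125,100,75),L)])]))
E
python3 -c "
from ov import *
ov([611.2,-171.2,.21,.389],[500,341.5],-.1,'pics/ov.png')"
```

```text
(no output)
```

View pics/ov.png

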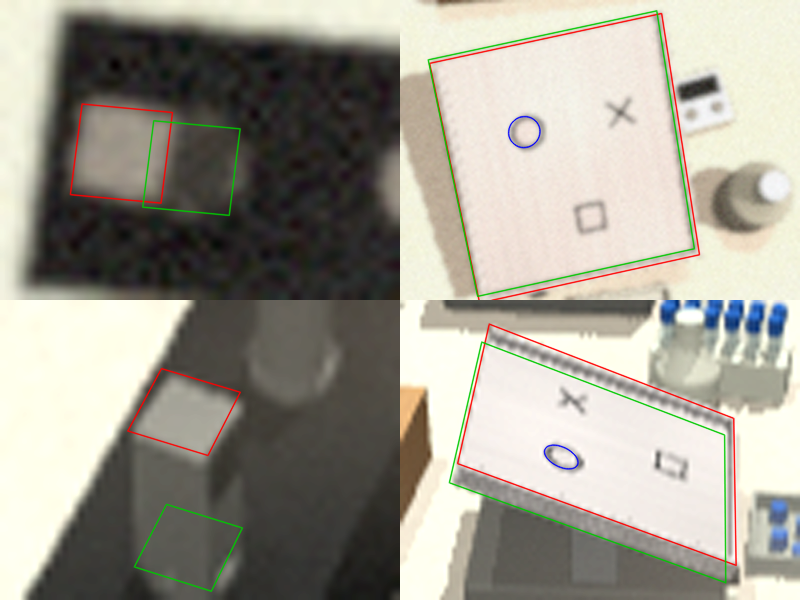

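The overlay fits: probe axis at about (500,341.5), head yaw about −0.1, tilt about 0.37–0.39, spot near (631,−133,129). First I turn the tool by +77.4° about its z, in place.

```bash
cat > go.py <<'E'
import sys,numpy as np
from bench import arm
from scipy.spatial.transform import Rotation as R
def frame(z,y):
    z=np.array(z)/np.linalg.norm(z); y=np.array(y)-np.dot(y,z)*z; y/=np.linalg.norm(y)
    return R.from_matrix(np.c_[np.cross(y,z),y,z])
DOWN=frame([0,0,-1],[-.995,.0995,0])
N=R.from_euler("z",.21).apply([-np.sin(.375),0,np.cos(.375)])
TILT=frame(-N,[-.995,.0995,0])
def to(p,r,show=True):
    s=arm.read_state(); c=R.from_quat(s["ee_rot"])
    print("t",s["clock"],"pos",s["position"].round(1),"F",s["contact_force"].round(2),"grip",round(s["gripper_width"],1),round(s["grasp_force"],1))
    print("shift cm",(c.inv().apply(np.array(p)-s["position"])/10).round(2),"turn deg",np.degrees((c.inv()*r).as_rotvec()).round(2),"j",s["joints"].round(2))
E
echo
```

Emit:
drive_tool(deltas=[[[0,0,0],[0,0,6.45]],[[0,0,0],[0,0,6.45]],[[0,0,0],[0,0,6.45]],[[0,0,0],[0,0,6.45]],[[0,0,0],[0,0,6.45]],[[0,0,0],[0,0,6.45]],[[0,0,0],[0,0,6.45]],[[0,0,0],[0,0,6.45]],[[0,0,0],[0,0,6.45]],[[0,0,0],[0,0,6.45]],[[0,0,0],[0,0,6.45]],[[0,0,0],[0,0,6.45]]], claw=8.5)

```text
clock: 1.3
position: [196.3, 592.9, 198.1]
ee_rot: [-0.669, 0.743, -0.0, -0.001]
contact_force: [-0.3, -0.2, -0.2]
gripper_width: 85.0
grasp_force: 0.0
```

```bash
python3 -c "
from go import *
to([500,341.5,200],DOWN)"
```

```text
t 1.3 pos [196.3 592.9 198.1] F [-0.26 -0.19 -0.2 ] grip 85.0 0.0
shift cm [ 21.83 -32.83  -0.17] turn deg [ 0.01 -0.08 -0.29] j [ 1.51  0.39  0.01 -0.   -1.19 -1.61]
```

Emit:
drive_tool(deltas=[[[1.0,-1.5,0],[0,0,0]],[[2.0,-3.0,0],[0,0,0]],[[2.0,-3.0,0],[0,0,0]],[[2.0,-3.0,0],[0,0,0]],[[2.0,-3.0,0],[0,0,0]],[[2.0,-3.0,0],[0,0,0]],[[2.0,-3.0,0],[0,0,0]],[[2.0,-3.0,0],[0,0,0]],[[2.0,-3.0,0],[0,0,0]],[[2.0,-3.0,0],[0,0,0]],[[1.8,-2.8,0],[0,0,0]],[[1.0,-1.5,0],[0,0,0]]])

```text
clock: 2.5
position: [502.7, 340.9, 198.4]
ee_rot: [-0.671, 0.742, -0.0, -0.001]
contact_force: [0.0, 1.0, -0.5]
gripper_width: 85.2
grasp_force: 0.0
```

Emit:
drive_tool(deltas=[[[0,0,0],[0,0,0]],[[0,0,0],[0,0,0]]])

```text
clock: 2.7
position: [501.1, 342.8, 198.4]
ee_rot: [-0.671, 0.742, 0.0, -0.0]
contact_force: [0.5, -0.3, 0.8]
gripper_width: 85.0
grasp_force: 0.0
```

```bash
python3 -c "
from go import *
to([500,341.5,104],DOWN)"
```

```text
t 2.7 pos [501.1 342.8 198.4] F [ 0.49 -0.28  0.81] grip 85.0 0.0
shift cm [0.13 0.09 9.44] turn deg [ 0.04 -0.03 -0.04] j [ 0.87  0.36 -0.04 -0.   -1.18 -0.97]
```

Emit:
drive_tool(deltas=[[[0.1,0.1,0.5],[0,0,0]],[[0,0,1.2],[0,0,0]],[[0,0,1.2],[0,0,0]],[[0,0,1.2],[0,0,0]],[[0,0,1.2],[0,0,0]],[[0,0,1.2],[0,0,0]],[[0,0,1.2],[0,0,0]],[[0,0,1.0],[0,0,0]],[[0,0,0.7],[0,0,0]],[[0,0,0],[0,0,0]]])

```text
clock: 3.7
position: [499.5, 342.3, 103.5]
ee_rot: [-0.671, 0.742, -0.0, -0.001]
contact_force: [0.2, -0.6, 0.4]
gripper_width: 84.9
grasp_force: 0.0
```

```bash
python3 - <<'E'
from go import *
from bench import get_image
import cv2
to([500,341.5,104],DOWN)
im=[]
for n,b in(("top",(70,180,80,60)),("side",(190,230,100,75))):
    d=get_image(n)["img"][:,:,::-1];x,y,w,h=b
    im.append(cv2.resize(cv2.convertScaleAbs(d[y:y+h,x:x+w],alpha=1.5),(400,300),interpolation=cv2.INTER_CUBIC))
cv2.imwrite("pics/pre.png",np.hstack(im))
E
```

```text
t 3.7 pos [499.5 342.3 103.5] F [ 0.18 -0.58  0.45] grip 84.9 0.0
shift cm [ 0.07 -0.06 -0.05] turn deg [ 0.08 -0.1  -0.02] j [ 0.87  0.43 -0.17 -0.   -0.97 -0.97]
```

View pics/pre.png

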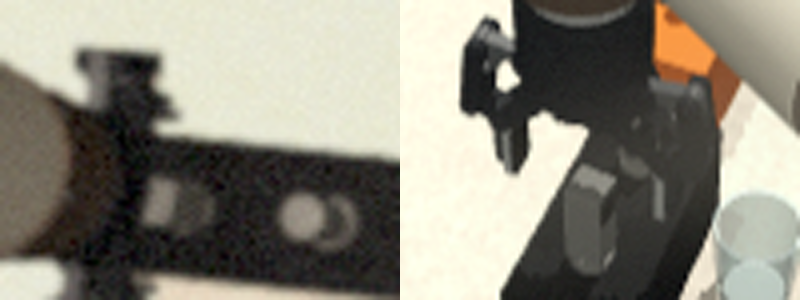

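The picture shows the head (top crop (160,205), side (590,220)) between the open fingers, but the fingers look higher than expected. I'll check that with projections.

```bash
python3 - <<'E'
from h import *; from go import *
t,s=load("top0"),load("side0")
st=arm.read_state(); r=R.from_quat(st["ee_rot"])
for n,p in (("L",[0,42,-13]),("R",[0,-42,-13]),("Lout",[0,57,-13]),("Lw",[11,42,-13]),("Rw",[11,-42,-13]),("Lb",[0,42,-70]),("Rb",[0,-42,-70])):
    P=st["position"]+r.apply(p); a=proj(t,P)[0];b=proj(s,P)[0]
    print(n,P.round(0),"topcrop",((a-[70,180])*5).round(),"sidecrop(+400)",((b-[190,230])*4+[400,0]).round())
E
```

```text
L [458. 347. 118.] topcrop [155. 280.] sidecrop(+400) [653. 238.]
R [542. 339. 118.] topcrop [175. 126.] sidecrop(+400) [522. 198.]
Lout [444. 349. 118.] topcrop [152. 308.] sidecrop(+400) [677. 246.]
Lw [457. 336. 118.] topcrop [176. 282.] sidecrop(+400) [659. 224.]
Rw [541. 328. 118.] topcrop [195. 128.] sidecrop(+400) [529. 184.]
Lb [458. 347. 175.] topcrop [120. 277.] sidecrop(+400) [653. 174.]
Rb [542. 339. 175.] topcrop [141. 115.] sidecrop(+400) [518. 134.]
```

The inner finger faces match the projection within about 4 px, and the parts further out are the linkage. The head is centred between the fingers, so I close.

Emit:
drive_tool(deltas=[[[0,0,0],[0,0,0]],[[0,0,0],[0,0,0]],[[0,0,0],[0,0,0]],[[0,0,0],[0,0,0]],[[0,0,0],[0,0,0]],[[0,0,0],[0,0,0]],[[0,0,0],[0,0,0]],[[0,0,0],[0,0,0]],[[0,0,0],[0,0,0]],[[0,0,0],[0,0,0]]], claw=0)

```text
clock: 4.8
position: [500.3, 343.1, 105.3]
ee_rot: [-0.671, 0.741, -0.0, 0.001]
contact_force: [0.5, 0.6, 4.4]
gripper_width: 22.4
grasp_force: 58.9
```

```bash
python3 -c "
from go import *
to([500,341.5,230],DOWN); print(arm.read_state()['wrist_torque'])"
```

```text
t 4.8 pos [500.3 343.1 105.3] F [0.48 0.56 4.38] grip 22.4 58.9
shift cm [  0.15   0.   -12.47] turn deg [-0.05  0.05  0.01] j [ 0.87  0.43 -0.17  0.   -0.97 -0.97]
[ 0.15168062  0.06783347 -0.02586606]
```

Emit:
drive_tool(deltas=[[[0,0,-0.5],[0,0,0]],[[0,0,-1],[0,0,0]],[[0,0,-1.5],[0,0,0]],[[0,0,-1.5],[0,0,0]],[[0,0,-1.5],[0,0,0]],[[0,0,-1.5],[0,0,0]],[[0,0,-1.5],[0,0,0]],[[0,0,-2],[0,0,0]],[[0,0,-2],[0,0,0]],[[0,0,-2],[0,0,0]],[[0,0,-1],[0,0,0]],[[0,0,0],[0,0,0]]])

```text
clock: 6.0
position: [500.3, 343.1, 266.3]
ee_rot: [-0.671, 0.742, 0.0, 0.001]
contact_force: [0.5, 0.4, -1.8]
gripper_width: 22.5
grasp_force: 58.2
```

Emit:
drive_tool(deltas=[[[0,0,0],[0,0,0]],[[0,0,0],[0,0,0]]])

```text
clock: 6.2
position: [499.3, 342.3, 263.2]
ee_rot: [-0.671, 0.742, 0.0, -0.002]
contact_force: [0.2, 0.1, -2.0]
gripper_width: 22.5
grasp_force: 58.2
```

```bash
python3 - <<'E'
from go import *
from bench import get_image
import cv2,pickle
S=np.array([631.5,-133.5,129.])
to(S+N*(92+60),TILT)
im=[]
for n,b in(("top",(70,180,80,60)),("side",(170,165,120,90))):
    D=get_image(n); pickle.dump(D,open(n+"1.pkl","wb")); d=D["img"][:,:,::-1];x,y,w,h=b
    im.append(cv2.resize(cv2.convertScaleAbs(d[y:y+h,x:x+w],alpha=1.5),(400,300),interpolation=cv2.INTER_CUBIC))
cv2.imwrite("pics/lift.png",np.hstack(im))
E
```

```text
t 6.2 pos [499.3 342.3 263.2] F [ 0.24  0.12 -1.98] grip 22.5 58.2
shift cm [ 47.72 -12.6   -0.65] turn deg [20.52 -6.9   1.21] j [ 0.87  0.32  0.07 -0.   -1.33 -0.97]
```

View pics/lift.png

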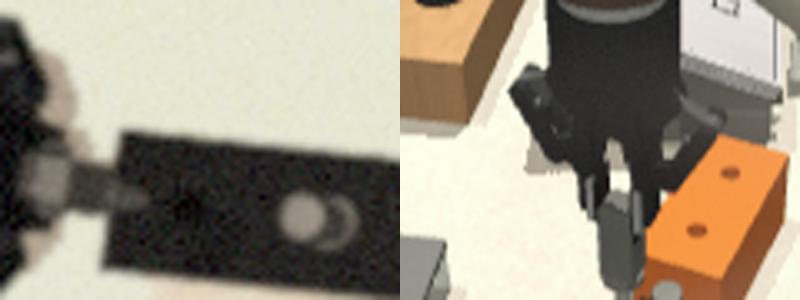

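The probe is lifted; in the side crop the head is at (620,240), below the fingers. I'll check where it sits in the grip with an overlay.

```bash
cat > ov2.py <<'E'
from h import *; from go import *
def sq(hx,hy,z): return np.array([[hx,hy,z],[hx,-hy,z],[-hx,-hy,z],[-hx,hy,z],[hx,hy,z]],float)
def ov2(sfx,pos,q,boxes,name,gz=19,k=400):
    # probe in the tool frame: origin (collar bottom) at tool z=+g
    im=[]
    for n,(x,y,w,h) in zip(("top","side"),boxes):
        d=load(n+sfx); A=cv2.resize(cv2.convertScaleAbs(d["img"][y:y+h,x:x+w,::-1],alpha=2),(400,600),interpolation=cv2.INTER_CUBIC)
        for L,c in((sq(12,12,gz-66),(0,0,255)),(sq(12,12,gz-6),(0,200,0)),(sq(6,6,gz+60),(255,0,0)),(np.array([[0,0,gz],[0,0,gz+75.]]),(0,200,255)),(sq(11,11,0),(255,0,255)),(sq(38,42,-73),(255,255,0))):
            u=(proj(d,pos+q.apply(L))-[x,y]+.5)*(400/w)-.5
            cv2.polylines(A,[np.round(u*8).astype(int)],False,c,1,cv2.LINE_AA,3)
        im.append(A)
    cv2.imwrite(name,np.hstack(im))
E
python3 -c "
from ov2 import *
s=arm.read_state()
ov2('1',s['position'],R.from_quat(s['ee_rot']),[(60,175,60,90),(190,165,80,120)],'pics/grip.png',gz=20)"
```

```text
(no output)
```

View pics/grip.png

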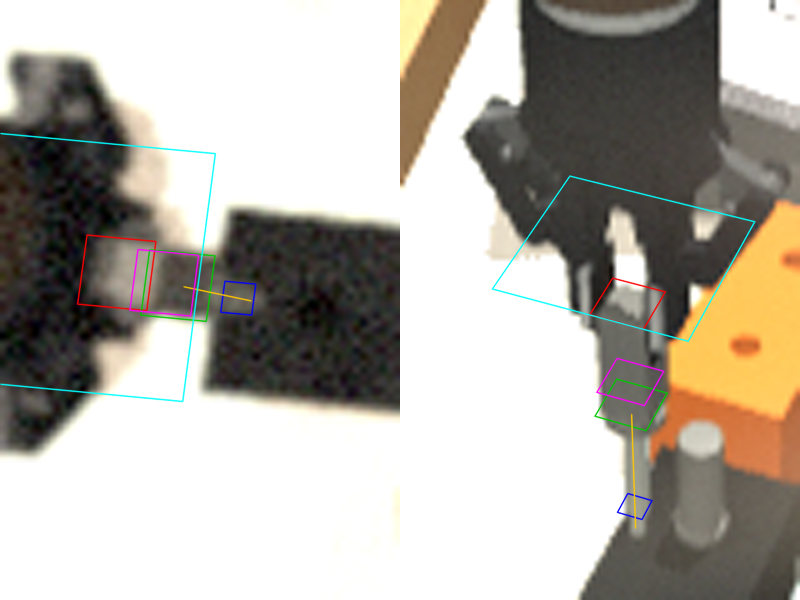

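The probe sits straight in the fingers as modelled, with the tip about 95 mm beyond the TCP. I travel next.

Emit:
drive_tool(deltas=[[[2.0,-0.5,0],[0,0,0]],[[4.0,-1.1,0],[0,0,0]],[[4.3,-1.1,0],[0,0,0]],[[4.3,-1.1,0],[0,0,0]],[[4.3,-1.1,0],[0,0,0]],[[4.3,-1.1,0],[0,0,0]],[[4.3,-1.1,0],[0,0,0]],[[4.3,-1.1,0],[0,0,0]],[[4.3,-1.1,0],[0,0,0]],[[4.3,-1.1,0],[0,0,0]],[[4.0,-1.1,0],[0,0,0]],[[3.0,-1.0,0],[0,0,0]]])

```text
clock: 7.5
position: [576.2, -144.4, 264.6]
ee_rot: [-0.67, 0.742, 0.0, -0.0]
contact_force: [1.2, 0.6, -1.7]
gripper_width: 22.3
grasp_force: 58.3
```

Emit:
drive_tool(deltas=[[[0,0,0],[4.1,-1.4,0.2]],[[0,0,0],[4.1,-1.4,0.2]],[[0,0,0],[4.1,-1.4,0.2]],[[0,0,0],[4.1,-1.4,0.2]],[[0,0,0],[4.1,-1.4,0.2]],[[0,0,0],[0,0,0]],[[0,0,0],[0,0,0]]])

```text
clock: 8.2
position: [576.4, -142.0, 265.0]
ee_rot: [-0.652, 0.734, -0.091, 0.164]
contact_force: [0.4, 0.2, -1.5]
gripper_width: 22.5
grasp_force: 58.6
```

```bash
python3 -c "
from go import *
S=np.array([631.5,-133.5,129.])
to(S+N*(95+30),TILT)"
```

```text
t 8.2 pos [ 576.4 -142.   265. ] F [ 0.35  0.2  -1.46] grip 22.5 58.6
shift cm [ 0.24 -0.29  2.19] turn deg [-0.05  0.2   0.15] j [-0.02  0.12 -0.2  -0.11 -0.89 -0.04]
```

Emit:
drive_tool(deltas=[[[0.2,-0.3,0.5],[0,0,0]],[[0,0,1.0],[0,0,0]],[[0,0,1.0],[0,0,0]],[[0,0,0.5],[0,0,0]],[[0,0,0],[0,0,0]],[[0,0,0],[0,0,0]]])

```text
clock: 8.8
position: [590.7, -141.2, 237.4]
ee_rot: [-0.653, 0.734, -0.091, 0.164]
contact_force: [-0.7, 0.3, -0.6]
gripper_width: 22.4
grasp_force: 58.5
```

```bash
python3 - <<'E'
from ov2 import *
from bench import get_image
S=np.array([631.5,-133.5,129.])
to(S+N*95,TILT)
for n in("top","side"): pickle.dump(get_image(n),open(n+"2.pkl","wb"))
s=arm.read_state()
ov2('2',s['position'],R.from_quat(s['ee_rot']),[(250,130,60,90),(210,115,60,90)],'pics/hov.png',gz=20)
E
```

```text
t 8.8 pos [ 590.7 -141.2  237.4] F [-0.66  0.26 -0.63] grip 22.4 58.5
shift cm [0.14 0.07 2.11] turn deg [-0.06  0.25  0.19] j [-0.02  0.16 -0.22 -0.12 -0.83 -0.03]
```

View pics/hov.png

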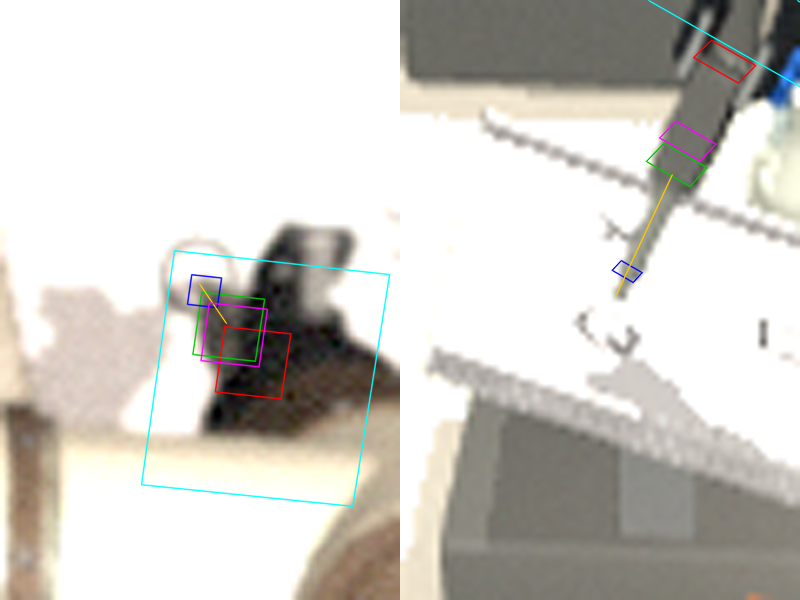

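The tip is at side crop (621,297), within 1 px of the model. The ring is at top crop (200,275), and the tip line is heading into it. I approach along the normal.

Emit:
drive_tool(deltas=[[[0.1,0.1,0.3],[0,0,0]],[[0,0,0.5],[0,0,0]],[[0,0,0.5],[0,0,0]],[[0,0,0.2],[0,0,0]],[[0,0,0],[0,0,0]],[[0,0,0],[0,0,0]],[[0,0,0],[0,0,0]]])

```text
clock: 9.6
position: [595.0, -141.0, 223.5]
ee_rot: [-0.653, 0.734, -0.091, 0.164]
contact_force: [0.0, -0.5, -1.9]
gripper_width: 22.6
grasp_force: 58.5
```

```bash
cat > f.py <<'E'
from go import *
s=arm.read_state(); print("F.n",s["contact_force"]@N, "moment",s["wrist_torque"].round(3),"vmax",abs(s["joint_vel"]).max())
to(np.array([631.5,-133.5,129.])+N*95,TILT)
E
python3 f.py
```

```text
F.n -1.7351167291624865 moment [-0.227  0.873  0.021] vmax 0.0038622259785906304
t 9.6 pos [ 595.  -141.   223.5] F [ 0.02 -0.53 -1.9 ] grip 22.6 58.5
shift cm [ 0.03 -0.01  0.66] turn deg [-0.12  0.26  0.17] j [-0.02  0.18 -0.23 -0.12 -0.8  -0.03]
```

Emit:
drive_tool(deltas=[[[0,0,0.2],[0,0,0]],[[0,0,0],[0,0,0]],[[0,0,0],[0,0,0]],[[0,0,0],[0,0,0]]])

```text
clock: 10.0
position: [595.6, -140.8, 221.5]
ee_rot: [-0.653, 0.734, -0.091, 0.164]
contact_force: [0.1, 0.5, -1.2]
gripper_width: 22.7
grasp_force: 58.5
```

```bash
python3 f.py
```

```text
F.n -1.1644620807581643 moment [-0.221  0.875 -0.016] vmax 0.002451740851210601
t 10.0 pos [ 595.6 -140.8  221.5] F [ 0.1   0.47 -1.17] grip 22.7 58.5
shift cm [ 0.03 -0.03  0.45] turn deg [-0.1   0.26  0.17] j [-0.02  0.18 -0.23 -0.12 -0.79 -0.03]
```

Emit:
drive_tool(deltas=[[[0,0,0.2],[0,0,0]],[[0,0,0],[0,0,0]],[[0,0,0],[0,0,0]],[[0,0,0],[0,0,0]]])

```text
clock: 10.4
position: [596.3, -140.6, 219.6]
ee_rot: [-0.653, 0.734, -0.091, 0.164]
contact_force: [-0.2, -0.0, -1.6]
gripper_width: 22.6
grasp_force: 58.5
```

```bash
python3 f.py
```

```text
F.n -1.3759840065955966 moment [-0.25   0.914 -0.024] vmax 0.0013911909634123133
t 10.4 pos [ 596.3 -140.6  219.6] F [-0.22 -0.02 -1.56] grip 22.6 58.5
shift cm [ 0.03 -0.03  0.25] turn deg [-0.09  0.26  0.17] j [-0.02  0.18 -0.24 -0.12 -0.79 -0.03]
```

Emit:
drive_tool(deltas=[[[0,0,0.2],[0,0,0]],[[0,0,0],[0,0,0]],[[0,0,0],[0,0,0]],[[0,0,0],[0,0,0]]])

```text
clock: 10.8
position: [597.2, -140.5, 218.1]
ee_rot: [-0.653, 0.734, -0.091, 0.165]
contact_force: [-0.1, -0.4, -0.4]
gripper_width: 22.4
grasp_force: 58.7
```

```bash
python3 f.py
```

```text
F.n -0.30540333551423565 moment [-0.186  0.813  0.012] vmax 0.0020457947264444112
t 10.8 pos [ 597.2 -140.5  218.1] F [-0.07 -0.38 -0.39] grip 22.4 58.7
shift cm [ 0.03 -0.    0.07] turn deg [-0.13  0.26  0.18] j [-0.02  0.19 -0.24 -0.12 -0.78 -0.03]
```

Emit:
drive_tool(deltas=[[[0,0,0.2],[0,0,0]],[[0,0,0],[0,0,0]],[[0,0,0],[0,0,0]],[[0,0,0],[0,0,0]]])

```text
clock: 11.2
position: [597.9, -140.3, 216.1]
ee_rot: [-0.653, 0.734, -0.091, 0.164]
contact_force: [0.7, 0.2, 1.0]
gripper_width: 22.2
grasp_force: 58.8
```

```bash
python3 f.py
```

```text
F.n 0.6999895717497678 moment [-0.149  0.768  0.021] vmax 0.001609401382089899
t 11.2 pos [ 597.9 -140.3  216.1] F [0.66 0.21 1.02] grip 22.2 58.8
shift cm [ 0.03 -0.01 -0.14] turn deg [-0.12  0.26  0.17] j [-0.02  0.19 -0.24 -0.12 -0.78 -0.03]
```

Emit:
drive_tool(deltas=[[[0,0,0.2],[0,0,0]],[[0,0,0],[0,0,0]],[[0,0,0],[0,0,0]],[[0,0,0],[0,0,0]]])

```text
clock: 11.6
position: [598.6, -140.1, 214.2]
ee_rot: [-0.653, 0.734, -0.091, 0.164]
contact_force: [-1.1, -0.2, 2.2]
gripper_width: 22.6
grasp_force: 58.9
```

```bash
python3 f.py
```

```text
F.n 2.4035676538480026 moment [-0.129  0.758  0.007] vmax 0.0009624032469673499
t 11.6 pos [ 598.6 -140.1  214.2] F [-1.05 -0.21  2.16] grip 22.6 58.9
shift cm [ 0.03 -0.02 -0.34] turn deg [-0.11  0.26  0.17] j [-0.02  0.19 -0.24 -0.12 -0.78 -0.03]
```

Contact force is up about 3 N over the free reading (−1.4 N), which is about halfway in. I let it rest, average the force and check the picture.

Emit:
drive_tool(deltas=[[[0,0,0],[0,0,0]],[[0,0,0],[0,0,0]],[[0,0,0],[0,0,0]],[[0,0,0],[0,0,0]],[[0,0,0],[0,0,0]],[[0,0,0],[0,0,0]],[[0,0,0],[0,0,0]]])

```text
clock: 12.3
position: [598.6, -140.1, 214.1]
ee_rot: [-0.653, 0.734, -0.091, 0.164]
contact_force: [-1.3, -0.6, 1.9]
gripper_width: 22.5
grasp_force: 58.9
```

```bash
python3 - <<'E'
from ov2 import *
from bench import get_image
F=[]
for i in range(8):
    for n in(("top","side") if i==0 else("top",)):
        d=get_image(n)
        if i==0: pickle.dump(d,open(n+"3.pkl","wb"))
    F.append(arm.read_state()["contact_force"]@N)
print(np.round(F,2),np.mean(F))
im=[]
for n,(x,y,w,h) in (("top",(250,140,60,45)),("side",(210,130,60,45))):
    for k in "03": im.append(cv2.resize(cv2.convertScaleAbs(load(n+k)["img"][y:y+h,x:x+w,::-1],alpha=1.2),(400,300),interpolation=cv2.INTER_CUBIC))
cv2.imwrite("pics/fin.png",np.vstack([np.hstack(im[:2]),np.hstack(im[2:])]))
s=arm.read_state(); q=R.from_quat(s["ee_rot"]); tip=s["position"]+q.apply([0,0,90])
for n,(x,y) in(("top",(250,140)),("side",(210,130))): print(n,"pred tip crop",((proj(load(n+"3"),tip)[0]-[x,y]+.5)*400/60).round())
print(tip)
E
```

```text
[2.63 1.61 1.35 1.39 1.08 2.71 2.5  1.25] 1.8155004606301173
top pred tip crop [195. 211.]
side pred tip crop [205. 227.]
[ 630.9478305  -132.84374562  130.40184169]
```

View pics/fin.png

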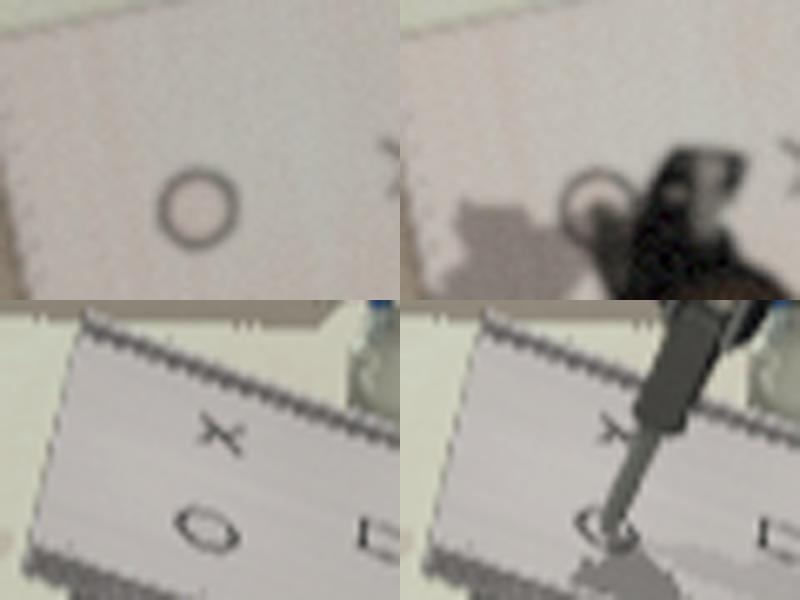

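The tip is at side crop (610,530), against the ring middle at (607,529). In the top crop it is at about (600,210), against (598,208). The platform has not moved, and the mean force is about 3.2 N over free. I hand in.

```bash
python3 -c "
from bench import arm; print(arm.job_done())"
```

```text
the job is handed in; nothing more can be done
None
```

I handed the job in with the probe still gripped and its tip resting inside the ring. It is pressed with about 3.2 N (roughly halfway in) and square to the platform by my measurements. In the pictures the platform had not moved; the judge's result was not shown.

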